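# Nudge the ball finial into its newel cap

## Task

The dark ball finial stands wobbly on its short spigot, off-centre on top of the pale newel cap on the rubber mat. With closed fingers, nudge it lightly at its foot until the spigot drops into the socket in the middle of the cap, then press straight down on top of the ball with the fingertips for two seconds to bed it and take the hand away, leaving the finial upright with its foot flush on the cap. It is newly polished: do not take it between the fingers, lift it, strike it hard or topple it, do not shove the cap along the mat, and leave the finished pair, sanding block, glue bottle and pencil where they are.

Things in the scene. Friction and masses are not known exactly. Their poses are not given: they have to be found in the camera images.
- finial: dark turned wooden ball finial, 62 mm high, 60 to 130 g. From below: spigot 19 mm across, 6 mm long; round foot 48 mm across, 7 mm thick, its underside 6 mm above the spigot's end; neck 26 mm; ball 42 mm across. Origin: centre of the spigot's end face, z up its axis. It starts standing on the spigot's end on the flat top of newel_cap, 26 to 39 mm from the socket in any direction
- finial_top (a point): topmost point of the finial's ball, 62 mm above the spigot's end. The finial slides (friction 0.5 to 0.7) if pushed slowly at the foot, rocks instead if pushed at the ball, topples if knocked (0.3 m/s). At the socket's edge it leans in and, pushed on, drops: its origin is then 6 mm below the top of the cap
- newel_cap: pale wooden newel cap on the 3 mm rubber mat, the one with the loose finial: 116 mm square, 40 mm high, about 0.55 kg, loose; top edges rounded 6 mm, the middle 104 mm square flat. Origin: centre of its underside; z up. It stays put while the finial slides on it, but slides along when pushed with about 3 N or more
- socket (a point): centre of the mouth of the round socket in the middle of newel_cap, level with the cap's flat top (40 mm above its underside, 43 mm above the bench): 22.5 mm across, 10 mm deep, 1.5 mm chamfer at the mouth, its floor dark; z up
- finished_cap: bystander: a second pale cap of the same size, standing on the bench beside the mat, with its dark finial already fitted (96 mm high in all); origin at the centre of its underside
- sanding_block: bystander: wooden sanding block, 67x112x32 mm, lying beside the mat; origin at the centre of its underside
- glue_bottle: bystander: small white glue bottle, 51 mm across, 83 mm high, standing behind the mat; origin at the centre of its underside
- pencil: bystander: red carpenter's pencil, 168 mm long, 8 mm thick, lying in front of the mat; origin at its middle, long axis x
There are look-alikes about, which are no part of the job. There is more than one size of the finial; the one meant has the size given above. What is shaped like the newel_cap but purple is not meant.

How it is judged:
On the way, in this order (a step that is already met when the one before it is completed fails the run):
1. the spigot has dropped into the socket and the finial stands upright (z of finial in the frame of socket below -0.0042 m and horizontal distance between finial and socket below 0.004 m and angle between finial's own z axis and vertical below 0.07 rad), for 0.2 s.
2. the fingertips press down on top of the ball (over 2 N for a second) (all of step 1 and contact force between the fingers and finial above 2 N and z of the grasp point in the frame of finial_top above 0.008 m and horizontal distance between the grasp point and finial_top below 0.03 m), for 1 s.
At the end, for the whole second after the job is handed in: the finial's spigot is down in the socket of the cap (origin at least 4.2 mm below the cap's top, within 4 mm of the socket's centre), upright within 0.07 rad, finial and cap at rest (below 0.01 m/s), cap level, after the ball has been pressed down from above with over 2 N for a second (all of step 1 and linear speed of each of finial, newel_cap below 0.01 m/s and angle between newel_cap's own z axis and vertical below 0.05 rad); the robot touches nothing.
It fails at once if the finial is toppled or knocked off the cap (angle between finial's own z axis and vertical above 0.8 rad or z of finial in the frame of socket below -0.02 m).
It fails at once if the finial is lifted off the cap, or taken between the fingers (touched with the TCP within 15 mm of its axis, below the top of the ball) (z of finial in the frame of socket above 0.014 m or (contact force between the fingers and finial above 0.3 N and horizontal distance between the grasp point and finial_top below 0.015 m and z of the grasp point in the frame of finial_top below -0.005 m)).
It fails at once if the finial is struck or pushed with over 15 N before it is in its socket, or over 40 N at any time (contact force between the fingers and finial above 40 N or (not (z of finial in the frame of socket below -0.0042 m and horizontal distance between finial and socket below 0.004 m and angle between finial's own z axis and vertical below 0.07 rad) and contact force between the fingers and finial above 15 N)).
It fails at once if the cap is shoved more than 25 mm (distance of newel_cap from where it was at the start of the episode above 0.025 m).
It fails at once if a bystander (finished pair, sanding block, glue bottle, pencil) is moved more than 15 mm (distance of any of finished_cap, sanding_block, glue_bottle, pencil from where it was at the start of the episode above 0.015 m).
It also fails if it takes over 51 s, if anything falls off the work surface, if the arm or the gripper's body presses on something with over 40 N, if the wrist force passes 120 N, or if a joint passes its speed limit or range.

## Robot

A 6-joint arm with a two-finger parallel gripper is mounted at the origin on a cart in front of the work surface, level with it; the furniture and walls round the work are solid. World frame = base frame: x ahead of the robot, y to its left, z up, the work surface at z = 0. Lengths are in m, angles in rad, forces in N, time in s.
With the tool pointing down it reaches from about 0.275 to 0.85 m from the base axis. Payload 19 kg.
Tool frame: the origin (TCP) lies between the finger pads, 19 mm behind the fingertips; this is the grasp point; z points along the fingers, y is the line along which they close (so a half turn about z gives the same grasp; the last joint's range is limited). The gripper opens to 85 mm and grips with 20 to 120 N. Pads are 22 mm wide; open, the fingers measure 114 mm over their backs; the gripper's body (76 mm by 85 mm) begins 54 mm behind the grasp point. The pads swing forward as they close: fully open they stand 13 mm farther back than shut.
Start: joints at [-1.259, 0.15, 1.437, -0, 1.554, -0.134], TCP at [0.248, -0.519, 0.25] pointing down, gripper open.
Joint ranges: [-2.8, 2.8], [-0.68, 2.1], [0.12, 2.68], [-1.39, 4.53], [0.16, 2.79], [-2.81, 2.81]. Speed limits (rad/s): [1.89, 1.89, 2.22, 3.01, 3.01, 3.01].

## Interface

Orientations are given as a rotation vector (axis times angle).
In Python, from bench import env, eyes, job gives the robot as it stands.
- The arm moves only by the shell command python3 -m crank 'ROWS'. ROWS is JSON, a list of rows, each a list of 7 numbers: the turn, a rotation vector about the tool's x, y, z in rad, then the shift along the tool's x, y, z in mm, then the opening, from 0 (shut) to 1 (fully open). In form: [[rx, ry, rz, tx, ty, tz, grip], ...]. A call has exactly 5 rows; each row is the pose to reach, as a shift and turn from the pose commanded when the call began, along the tool's axes at that moment; what a row does not reach only later rows make up. A row lasts 1/12 s, in which the tool goes at most 41.7 mm and 7.16 degrees, less where a joint would pass 70% of its speed; a pose out of reach is approached as far as the arm can. A call with a gripper value outside its range is refused whole. The fingers move at their own pace and stop on an object; the grip force is fixed at half the most. Time passes only in rows, so rows that repeat a pose let the fingers close, or fill a call up. It gives the time, the measured TCP pose, the force, the opening and the grip force at its end, in the units of the state.
- env.observe(): the state, without advancing time (a new reading comes with each control period).
- eyes.snapshot(name): name is "scene" or "top"; returns a dict with "pixels" (384x512x3 uint8, blue, green, red), "range_z" (384x512 float32, m along the optical axis (not along the pixel's ray), 0 where there is no reading), "fx", "fy", "cx", "cy" (pixels), "R" (3x3) and "t" (3): a world point X has camera coordinates R X + t. Camera axes: x right, y down, z forward; pixel columns grow to the right and rows downward; lengths in m; the calibration is good to about 2 mm. A picture is of the moment at which its call begins.
- job.close_job(): hands the job in; it is judged then, once.
The state is a dict: "clock": time; "qpos": joint angles; "joint_velocities": joint speeds; "joint_torque": joint torques, N m; "eef_pos": TCP position; "tcp_rot": TCP orientation; "contact_force": force on the tool from outside, world axes, zero at the start; "torque": the same for the moment, N m; "gripper_width": opening from 0.0 (shut) to 1.0 (fully open); "grip_force": force on a finger pad.
Only numpy, scipy, OpenCV 4.12 (cv2) and the standard library are available. Lean on these libraries where they do the work, as an engineer would, in place of code of your own. Each camera call takes 0.05 s, during which the arm holds its last target. There are 200 camera calls.

## Working session

There is one attempt and no reset: what is moved stays moved. The work goes in short steps, Python scripts to look and compute and a shell command to move; the robot and the scene stay as the last step left them, time stands still between calls to the robot, and variables do not carry over. Pictures are saved under pics/ and viewed, at most 10 in all, crops included, and the job is handed in when it is done.

```bash
mkdir -p pics; ls
cat > h.py <<'E'
import numpy as np, cv2
from bench import env, eyes, job
def snap(n):
    s=eyes.snapshot(n); s['R']=np.array(s['R']); s['t']=np.array(s['t']); return s
def world(s):
    d=s['range_z']; v,u=np.mgrid[:d.shape[0],:d.shape[1]]
    P=np.stack([(u-s['cx'])/s['fx']*d,(v-s['cy'])/s['fy']*d,d],-1)
    W=(P-s['t'])@s['R']; W[d==0]=np.nan; return W
def ray(s,u,v,z):
    C=-s['R'].T@s['t']; r=s['R'].T@np.array([(u-s['cx'])/s['fx'],(v-s['cy'])/s['fy'],1.]); return C+r*(z-C[2])/r[2]
def pix(s,X):
    c=s['R']@np.array(X)+s['t']; return s['fx']*c[0]/c[2]+s['cx'], s['fy']*c[1]/c[2]+s['cy']
E
python3 - <<'E'
from h import *
for n in('scene','top'):
    s=snap(n); cv2.imwrite(f'pics/{n}0.png',s['pixels']); np.save(n+'0.npy',s,allow_pickle=True)
    print(n,s['fx'],-s['R'].T@s['t'],s['R'].tolist())
print(env.observe())
E
```

```text
pics
scene 467.86063038740605 [-0.32673974  0.51918404  0.64176864] [[-0.5148330645507052, -0.8572817230378063, -0.0038682025101412806], [-0.3999605858297383, 0.24417892765771365, -0.8834071434342501], [0.7582733316081093, -0.4532600783581751, -0.4685902857920542]]
top 350.16908365638864 [0.44681589 0.00968058 0.93388699] [[0.020055721930509113, -0.9997909756398304, -0.003971529554505184], [-0.9929153381942607, -0.019452153535302275, -0.11722092347962666], [0.11711916664843361, 0.0062943428565048675, -0.9930979216832455]]
{'clock': 0.1, 'qpos': array([-1.25899739e+00,  1.50928520e-01,  1.43792461e+00, -4.43010543e-05,
        1.55381342e+00, -1.33992490e-01]), 'joint_velocities': array([-6.29017810e-04, -8.93854574e-05, -9.05164105e-04,  1.50534826e-03,
       -1.87055089e-04,  1.85202907e-05]), 'joint_torque': array([ 5.21593000e-03, -7.14383054e+01, -5.71791101e+01,  1.28106817e-04,
        7.21969162e-03,  1.68296569e-04]), 'eef_pos': array([ 0.24783715, -0.51862965,  0.24946117]), 'tcp_rot': array([-3.06283451e+00, -6.94229181e-01,  2.18998029e-04]), 'contact_force': array([0.08347944, 0.30324057, 0.55800253]), 'torque': array([ 0.03342408,  0.00636782, -0.0099582 ]), 'grip_force': 0.0, 'gripper_width': 0.9967450660518161}
```

View pics/scene0.png

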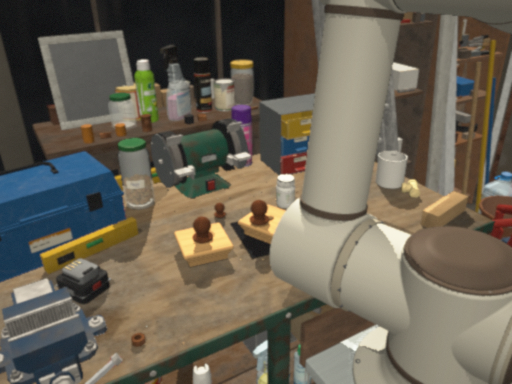

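View pics/top0.png

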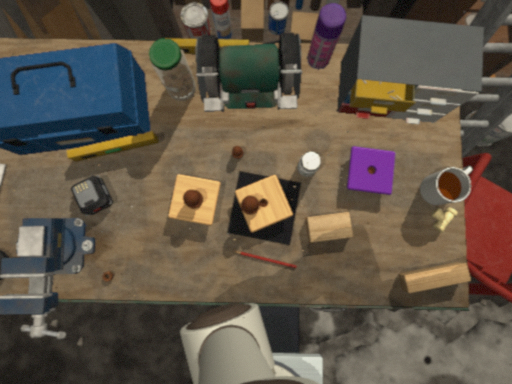

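The top view shows three dark finials. The one at (250,204) sits off-centre on the pale cap on the black mat, with the open socket visible at about (264,203). The one at (195,199) is the finished pair on bare bench, and the one at (237,151) is a small look-alike on the bench. The purple cap at (371,170) is not meant. So the target is the finial at (250,204). I'll confirm with a crop and measure.

Run:
```python
from h import *
s=np.load('top0.npy',allow_pickle=True).item(); W=world(s)
x0,y0=225,165
c=cv2.resize(s['pixels'][165:245,225:305],None,fx=7,fy=7,interpolation=cv2.INTER_CUBIC); cv2.imwrite('pics/crop1.png',c)
hsv=cv2.cvtColor(s['pixels'],cv2.COLOR_BGR2HSV)
roi=np.zeros(hsv.shape[:2],bool); roi[170:240,230:300]=1
pale=(roi&(hsv[...,2]>120)&(abs(W[...,2]-.043)<.008))
cs,_=cv2.findContours(pale.astype('uint8'),0,2); k=max(cs,key=cv2.contourArea)
P=np.array([ray(s,u,v,.043)[:2] for u,v in k[:,0]]).astype('float32'); print('cap',cv2.minAreaRect(P))
ball=roi&(W[...,2]>.075); print('ball depth: n',ball.sum(),'mean',np.nanmean(W[ball],0),'max z',W[ball][:,2].max(), 'x',W[ball][:,0].min(),W[ball][:,0].max(),'y',W[ball][:,1].min(),W[ball][:,1].max())
vs,us=np.where(ball); print('ball px',us.mean(),vs.mean(),'->at z.084',ray(s,us.mean(),vs.mean(),.084))
dark=roi&(hsv[...,2]<110)&(W[...,2]<.06)&(W[...,2]>.02)
n,l,st,ce=cv2.connectedComponentsWithStats(dark.astype('uint8'))
for i in range(1,n): 
  if st[i,4]>5: print(st[i],ce[i],ray(s,*ce[i],.043))
foot=roi&(hsv[...,2]<100)
n,l,st,ce=cv2.connectedComponentsWithStats(foot.astype('uint8'))
for i in range(1,n): 
  if st[i,4]>5: print('f',st[i],ce[i])
```

```text
cap ((0.5366529226303101, 0.00011114776134490967), (0.11514841765165329, 0.11430084705352783), 23.680524826049805)
ball depth: n 234 mean [0.52820397 0.03359825 0.09792023] max z 0.10638688170816006 x 0.5089000083082862 0.5502208144488374 y 0.014429226590951657 0.053452589979436395
ball px 249.03846153846155 203.55128205128204 ->at z.084 [0.52955698 0.03399574 0.084     ]
[238 199  29  16  97] [255.16494845 206.16494845] [0.52715301 0.01937314 0.043     ]
f [230 170   4   3  10] [231.3 170.8]
f [235 171  33  18 301] [247.09634551 178.33554817]
f [ 230  170   70   70 2033] [265.8839154  215.18298082]
```

View pics/crop1.png

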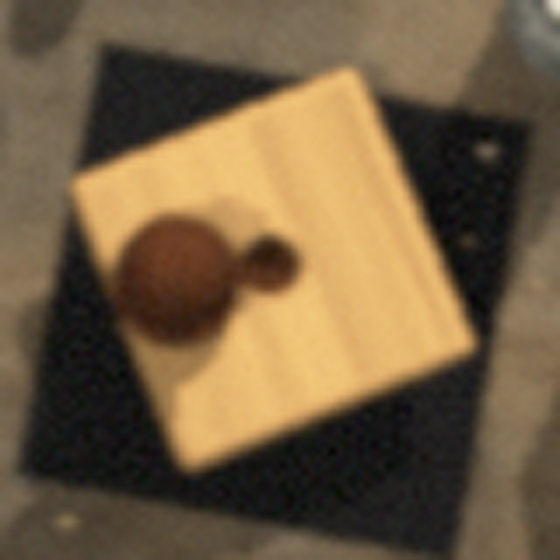

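The crop confirms the target: a dark ball at crop (178,278) on the pale cap, with the empty socket right of it at (272,263), on the black mat. Next I move beside it at height with the fingers closing.

```bash
python3 - <<'E'
from h import *
s=np.load('top0.npy',allow_pickle=True).item()
print(ray(s,263.4,202.1,.043), ray(s,195,199,.04))
E
for i in 1; do
python3 -m crank '[[0,0,0,25,-22,0,0],[0,0,0,50,-44,0,0],[0,0,0,76,-65,0,0],[0,0,0,101,-87,0,0],[0,0,0,127,-109,0,0]]'
python3 -m crank '[[0,0,0,25,-22,0,0],[0,0,0,50,-44,0,0],[0,0,0,76,-65,0,0],[0,0,0,101,-87,0,0],[0,0,0,127,-109,0,0]]'
python3 -m crank '[[0,0,0,25,-22,0,0],[0,0,0,50,-44,0,0],[0,0,0,76,-65,0,0],[0,0,0,101,-87,0,0],[0,0,0,127,-109,0,0]]'
python3 -m crank '[[0,0,0,25,-22,0,0],[0,0,0,50,-44,0,0],[0,0,0,76,-65,0,0],[0,0,0,101,-87,0,0],[0,0,0,127,-109,0,0]]'
python3 -m crank '[[0,0,-0.11,0,0,0,0],[0,0,-0.22,0,0,0,0],[0,0,-0.33,0,0,0,0],[0,0,-0.44,0,0,0,0],[0,0,-0.55,0,0,0,0]]'
python3 -m crank '[[0,0,-0.11,0,0,0,0],[0,0,-0.22,0,0,0,0],[0,0,-0.33,0,0,0,0],[0,0,-0.44,0,0,0,0],[0,0,-0.55,0,0,0,0]]'
python3 -m crank '[[0,0,-0.11,0,0,0,0],[0,0,-0.23,0,0,0,0],[0,0,-0.23,0,0,0,0],[0,0,-0.23,0,0,0,0],[0,0,-0.23,0,0,0,0]]'
done
python3 - <<'E'
from h import *
from scipy.spatial.transform import Rotation as Q
o=env.observe(); print(o['eef_pos'],Q.from_rotvec(o['tcp_rot']).as_matrix().round(3).tolist(),o['gripper_width'],o['qpos'])
s=snap('top'); cv2.imwrite('pics/top1.png',s['pixels'])
E
```

```text
[ 0.53799766 -0.00146413  0.043     ] [0.54285709 0.17439741 0.04      ]
clock: 0.52
eef_pos: [0.3156, -0.3642, 0.2497]
tcp_rot: [-3.063, -0.694, 0.0]
contact_force: [1.3, -0.3, 0.4]
gripper_width: 0.299
grip_force: 0.0
clock: 0.93
eef_pos: [0.3832, -0.211, 0.2499]
tcp_rot: [-3.064, -0.694, 0.0]
contact_force: [0.7, -0.9, -0.2]
gripper_width: -0.001
grip_force: 0.0
clock: 1.35
eef_pos: [0.4508, -0.0578, 0.2499]
tcp_rot: [-3.064, -0.694, 0.0]
contact_force: [0.2, 0.3, 0.1]
gripper_width: 0.004
grip_force: 0.0
clock: 1.77
eef_pos: [0.5184, 0.0954, 0.2498]
tcp_rot: [-3.064, -0.695, 0.0]
contact_force: [0.7, -1.3, -0.3]
gripper_width: -0.002
grip_force: 0.0
clock: 2.18
eef_pos: [0.5182, 0.0938, 0.2497]
tcp_rot: [-2.756, -1.508, 0.001]
contact_force: [-0.0, -0.1, 0.1]
gripper_width: -0.001
grip_force: 0.0
clock: 2.6
eef_pos: [0.5181, 0.0936, 0.2497]
tcp_rot: [-2.243, -2.199, 0.001]
contact_force: [-0.9, 0.1, -0.1]
gripper_width: -0.001
grip_force: 0.0
clock: 3.02
eef_pos: [0.5182, 0.0936, 0.2499]
tcp_rot: [-1.988, -2.433, 0.0]
contact_force: [-0.6, -1.0, 0.0]
gripper_width: -0.002
grip_force: 0.0
[0.51819175 0.09364824 0.24987214] [[-0.199, 0.98, -0.0], [0.98, 0.199, 0.0], [0.0, -0.0, -1.0]] -0.0015203015583320676 [ 3.23569409e-02  4.95089121e-02  1.54825405e+00  1.15401244e-04
  1.54416623e+00 -1.68341367e-01]
```

View pics/top1.png

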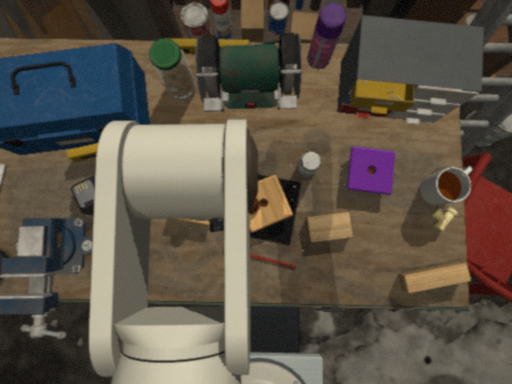

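The arm hides the finial from the top camera, but the socket is visible at (264,202), consistent with 0.537, 0.000. The alignment is right. Now I descend, tilt slightly so the fingertip leads, and look with the scene camera.

```bash
python3 -m crank '[[0,0,0,0,0,20,0],[0,0,0,0,0,45,0],[0,0,0,0,0,70,0],[0,0,0,0,0,90,0],[0,0,0,0,0,100,0]]'
python3 -m crank '[[0,0,0,0,0,20,0],[0,0,0,0,0,45,0],[0,0,0,0,0,65,0],[0,0,0,0,0,78,0],[0,0,0,0,0,84,0]]'
python3 -m crank '[[0,-0.05,0,0,0,0,0],[0,-0.1,0,0,0,0,0],[0,-0.1,0,0,0,0,0],[0,-0.1,0,0,0,0,0],[0,-0.1,0,0,0,0,0]]'
python3 - <<'E'
from h import *
s=snap('scene'); np.save('s2.npy',s,allow_pickle=True); print(pix(s,[.53,.034,.084]),pix(s,[.537,0,.043]))
u,v=map(int,pix(s,[.53,.034,.084])); cv2.imwrite('pics/s2.png',cv2.resize(s['pixels'][v-50:v+50,u-65:u+65],None,fx=6,fy=6,interpolation=2))
E
```

```text
clock: 3.48
eef_pos: [0.5173, 0.0936, 0.1475]
tcp_rot: [-1.984, -2.433, 0.003]
contact_force: [-0.7, -0.4, -0.0]
gripper_width: 0.0
grip_force: 0.0
clock: 3.9
eef_pos: [0.5177, 0.0936, 0.0646]
tcp_rot: [-1.984, -2.434, 0.002]
contact_force: [-0.2, 0.5, -0.4]
gripper_width: 0.003
grip_force: 0.0
clock: 4.32
eef_pos: [0.5186, 0.0938, 0.0666]
tcp_rot: [1.933, 2.376, -0.094]
contact_force: [-0.3, -0.2, -0.6]
gripper_width: -0.001
grip_force: 0.0
(np.float64(257.25528492747014), np.float64(208.4460565530279)) (np.float64(267.8499042327698), np.float64(218.03701727357156))
```

View pics/s2.png

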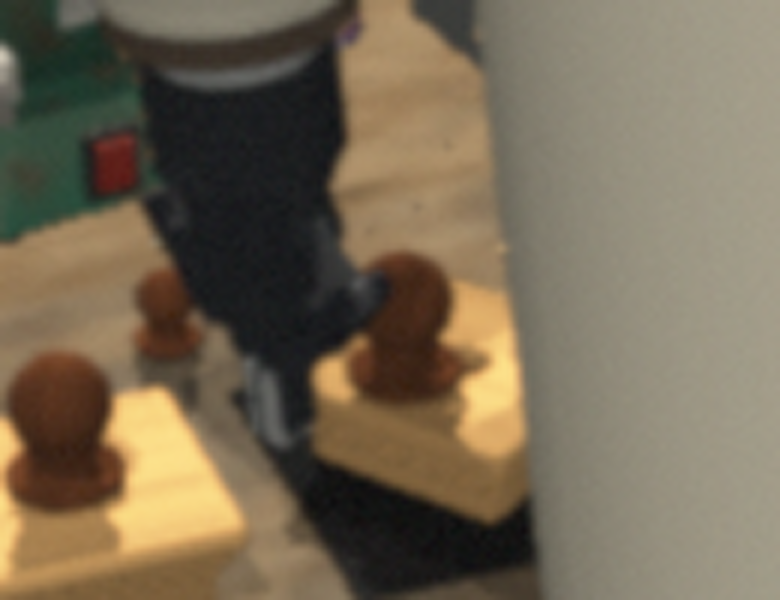

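The scene crop shows the finger at (285,400), left of the target finial's foot at (400,370). The knuckles are clear of the ball and the finial is upright. I approach, then push slowly.

```bash
python3 -m crank '[[0,0,0,-4,0,0.4,0],[0,0,0,-8,0,0.8,0],[0,0,0,-12,0,1.2,0],[0,0,0,-16,0,1.6,0],[0,0,0,-18,0,1.8,0]]'
python3 -m crank '[[0,0,0,-2,0,0.2,0],[0,0,0,-4,0,0.4,0],[0,0,0,-6,0,0.6,0],[0,0,0,-8,0,0.8,0],[0,0,0,-10,0,1,0]]'
python3 -m crank '[[0,0,0,-2,0,0.2,0],[0,0,0,-4,0,0.4,0],[0,0,0,-6,0,0.6,0],[0,0,0,-8,0,0.8,0],[0,0,0,-10,0,1,0]]'
python3 - <<'E'
from h import *
s=snap('scene'); np.save('s3.npy',s,allow_pickle=True)
W=world(s); u,v=257,208; cv2.imwrite('pics/s3.png',cv2.resize(s['pixels'][v-50:v+50,u-65:u+65],None,fx=6,fy=6,interpolation=2))
E
```

```text
clock: 4.78
eef_pos: [0.5221, 0.0751, 0.066]
tcp_rot: [1.934, 2.375, -0.097]
contact_force: [-0.2, -0.5, 0.3]
gripper_width: -0.001
grip_force: 0.0
clock: 5.2
eef_pos: [0.524, 0.066, 0.066]
tcp_rot: [1.933, 2.376, -0.097]
contact_force: [-0.3, 0.6, 0.3]
gripper_width: 0.001
grip_force: 0.3
clock: 5.62
eef_pos: [0.5261, 0.0561, 0.066]
tcp_rot: [1.933, 2.376, -0.097]
contact_force: [-0.3, 1.3, 0.5]
gripper_width: -0.002
grip_force: 0.3
```

View pics/s3.png

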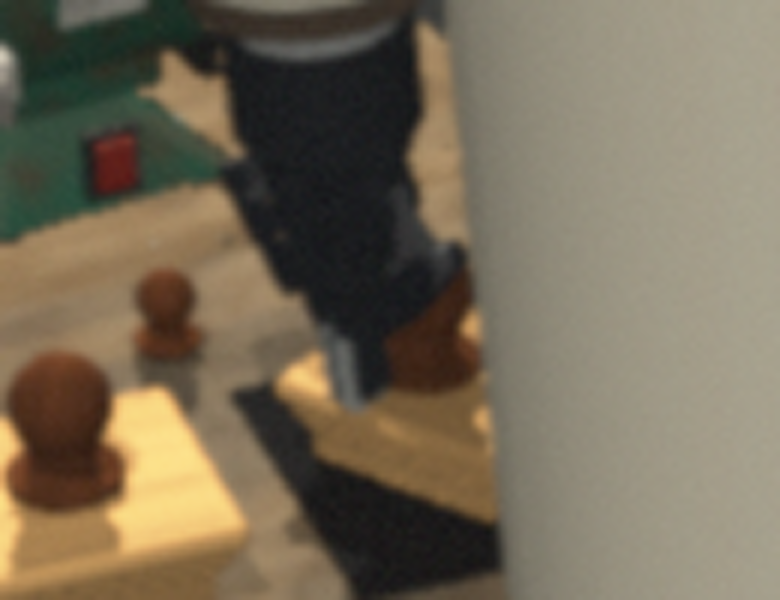

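The finger is in contact at the foot (355,400). The finial stays upright and slides at about 1 N. I keep pushing.

```bash
python3 -m crank '[[0,0,0,-1.6,0,0.16,0],[0,0,0,-3.2,0,0.32,0],[0,0,0,-4.8,0,0.48,0],[0,0,0,-6.4,0,0.64,0],[0,0,0,-8,0,0.8,0]]'
python3 -m crank '[[0,0,0,-1,0,0.1,0],[0,0,0,-2,0,0.2,0],[0,0,0,-3,0,0.3,0],[0,0,0,-4,0,0.4,0],[0,0,0,-5,0,0.5,0]]'
python3 - <<'E'
from h import *
s=snap('scene'); t=snap('top')
u,v=257,208; a=cv2.resize(s['pixels'][v-50:v+50,u-65:u+65],None,fx=3.8,fy=3.8,interpolation=2)
b=cv2.resize(t['pixels'][155:255,210:310],None,fx=3.8,fy=3.8,interpolation=2); cv2.imwrite('pics/s4.png',np.hstack([a[:380],b])[:, :800])
for z in(.045,): print(a.shape,b.shape)
E
```

```text
clock: 6.08
eef_pos: [0.5277, 0.0483, 0.066]
tcp_rot: [1.933, 2.376, -0.097]
contact_force: [-0.6, 0.6, 0.1]
gripper_width: -0.003
grip_force: 0.3
clock: 6.5
eef_pos: [0.5287, 0.0434, 0.066]
tcp_rot: [1.933, 2.376, -0.097]
contact_force: [0.3, 0.8, -0.5]
gripper_width: -0.001
grip_force: 0.4
(380, 494, 3) (380, 380, 3)
```

View pics/s4.png

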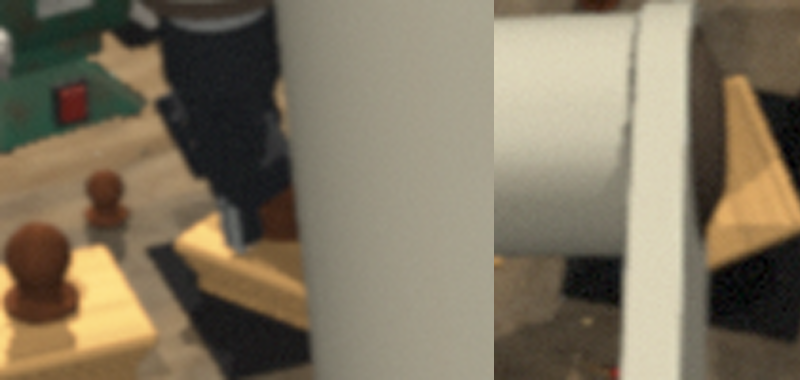

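Left half: the finger at (235,235) is against the finial foot at (280,215). The arm hides the socket in both views. About 8 mm remain by dead reckoning, so I go on finely and read the force.

```bash
python3 -m crank '[[0,0,0,-1,0,0.1,0],[0,0,0,-2,0,0.2,0],[0,0,0,-3,0,0.3,0],[0,0,0,-4,0,0.4,0],[0,0,0,-5,0,0.5,0]]'
python3 -m crank '[[0,0,0,-0.4,0,0,0],[0,0,0,-0.8,0,0.1,0],[0,0,0,-1.2,0,0.1,0],[0,0,0,-1.6,0,0.2,0],[0,0,0,-2,0,0.2,0]]'
```

```text
clock: 7.02
eef_pos: [0.5298, 0.0384, 0.0661]
tcp_rot: [1.933, 2.376, -0.096]
contact_force: [0.1, 0.6, 0.8]
gripper_width: 0.0
grip_force: 0.5
clock: 7.43
eef_pos: [0.5301, 0.0366, 0.066]
tcp_rot: [1.933, 2.376, -0.097]
contact_force: [0.1, 0.1, 0.1]
gripper_width: 0.001
grip_force: 0.1
```

The force has fallen away, so it may have dropped in. I back off, rise and look.

```bash
python3 -m crank '[[0,0,0,4,0,-0.4,0],[0,0,0,10,0,-1,0],[0,0,0,20,0,-4,0],[0,0,0,35,0,-20,0],[0,0,0,50,0,-40,0]]'
python3 -m crank '[[0,0,0,20,0,-20,0],[0,0,0,40,0,-40,0],[0,0,0,55,0,-60,0],[0,0,0,65,0,-75,0],[0,0,0,70,0,-80,0]]'
python3 - <<'E'
from h import *
s=snap('scene'); t=snap('top')
a=cv2.resize(s['pixels'][160:260,200:300],None,fx=4,fy=4,interpolation=2)
b=cv2.resize(t['pixels'][155:255,210:310],None,fx=4,fy=4,interpolation=2); cv2.imwrite('pics/s5.png',np.hstack([a,b]))
W=world(t); roi=np.zeros(W.shape[:2],bool); roi[185:225,240:290]=1
m=roi&(W[...,2]>.07)&(W[...,2]<.12); vs,us=np.where(m)
if len(vs): print(len(vs),'z max',W[m][:,2].max(),np.sort(W[m][:,2])[-30:].mean(),ray(t,us.mean(),vs.mean(),.078))
E
```

```text
clock: 7.85
eef_pos: [0.5181, 0.0903, 0.1002]
tcp_rot: [1.934, 2.377, -0.099]
contact_force: [0.4, -0.5, 0.6]
gripper_width: -0.001
grip_force: 0.0
clock: 8.27
eef_pos: [0.5033, 0.1675, 0.1759]
tcp_rot: [1.93, 2.376, -0.093]
contact_force: [0.5, -0.5, -0.4]
gripper_width: -0.003
grip_force: 0.0
230 z max 0.10578274967774373 0.10338324916895428 [ 0.53850767 -0.00373165  0.078     ]
```

View pics/s5.png

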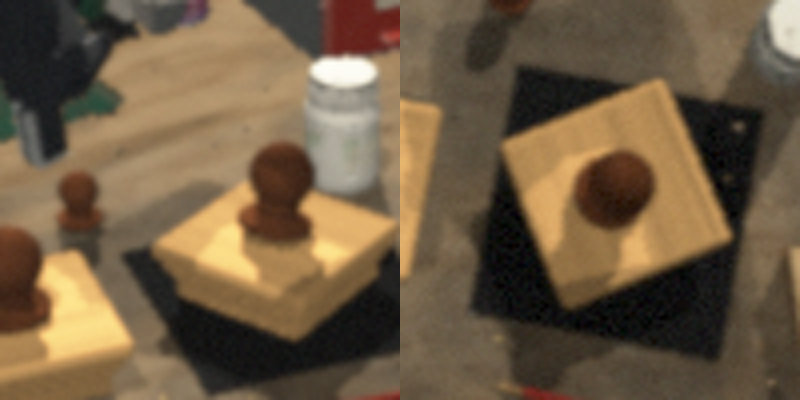

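```bash
cat > m.py <<'E'
from h import *
def ballfit(s,W,c,r=.045):
    m=(np.hypot(W[...,0]-c[0],W[...,1]-c[1])<r)&(W[...,2]>.066)&(W[...,2]<.12)
    from scipy.optimize import least_squares
    P=W[m]; f=least_squares(lambda q:np.linalg.norm(P-q[:3],axis=1)-.021,[*c,.08],loss='soft_l1',f_scale=.002)
    return f.x.round(4),m.sum(),np.percentile(P[:,2],95).round(4)
def cap(s,W,c):
    h=cv2.cvtColor(s['pixels'],cv2.COLOR_BGR2HSV)
    p=(np.hypot(W[...,0]-c[0],W[...,1]-c[1])<.1)&(h[...,2]>110)&(h[...,1]>70)&(abs(W[...,2]-.043)<.008)
    cs,_=cv2.findContours(p.astype('uint8'),0,2); k=max(cs,key=cv2.contourArea)
    return cv2.minAreaRect(np.array([ray(s,u,v,.043)[:2] for u,v in k[:,0]]).astype('float32'))
E
python3 - <<'E'
from m import *
t0=np.load('top0.npy',allow_pickle=True).item();W0=world(t0)
print('start',ballfit(t0,W0,[.53,.034]),cap(t0,W0,[.537,0]));print('finished',ballfit(t0,W0,[.543,.174]))
t=snap('top');W=world(t);print('now',ballfit(t,W,[.5385,-.0037]),cap(t,W,[.537,0]))
s0=np.load('s2.npy',allow_pickle=True).item();W0=world(s0);print('sc start',ballfit(s0,W0,[.53,.034],.035))
s=snap('scene');W=world(s);print('sc now',ballfit(s,W,[.5385,-.0037],.035));print('sc fin',ballfit(s,W,[.543,.174],.035))
E
```

```text
start (array([0.5296, 0.0337, 0.0839]), np.int64(234), np.float64(0.1048)) ((0.5366254448890686, 0.00014749914407730103), (0.11520625650882721, 0.11429761350154877), 23.733434677124023)
finished (array([0.5431, 0.179 , 0.0749]), np.int64(227), np.float64(0.0959))
now (array([ 0.5382, -0.0038,  0.082 ]), np.int64(231), np.float64(0.1032)) ((0.5371997356414795, 7.686764001846313e-05), (0.11417628079652786, 0.11379434913396835), 23.683086395263672)
sc start (array([0.5304, 0.0308, 0.0842]), np.int64(195), np.float64(0.1043))
sc now (array([ 0.5388, -0.0066,  0.082 ]), np.int64(232), np.float64(0.1019))
sc fin (array([0.5433, 0.1758, 0.075 ]), np.int64(244), np.float64(0.095))
```

Right half: the ball at (615,190) is over the cap's middle, but its centre is at z 82 mm against 78 mm when seated. So it is leaning into the socket mouth and has not dropped yet. It is laterally aligned and the cap hasn't moved. I go back behind the foot and push on.

```bash
python3 -m crank '[[0,0,0,-14,0,16,0],[0,0,0,-28,0,32,0],[0,0,0,-42,0,48,0],[0,0,0,-56,0,64,0],[0,0,0,-70,0,80,0]]'
python3 -m crank '[[0,0,0,-8,0,18,0],[0,0,0,-20,0,30,0],[0,0,0,-30,0,37,0],[0,0,0,-38,0,39,0],[0,0,0,-43,0,39.3,0]]'
python3 -m crank '[[0,0,0,-1.4,0,0.1,0],[0,0,0,-2.8,0,0.3,0],[0,0,0,-4.2,0,0.4,0],[0,0,0,-5.6,0,0.6,0],[0,0,0,-7,0,0.7,0]]'
python3 -m crank '[[0,0,0,-0.6,0,0,0],[0,0,0,-1.2,0,0.1,0],[0,0,0,-1.8,0,0.2,0],[0,0,0,-2.4,0,0.2,0],[0,0,0,-3,0,0.3,0]]'
```

```text
clock: 8.88
eef_pos: [0.5187, 0.0876, 0.099]
tcp_rot: [1.934, 2.376, -0.099]
contact_force: [-0.1, -1.0, 1.2]
gripper_width: 0.004
grip_force: 0.0
clock: 9.3
eef_pos: [0.5288, 0.0423, 0.0659]
tcp_rot: [1.934, 2.375, -0.097]
contact_force: [-0.2, 0.2, 0.2]
gripper_width: -0.0
grip_force: 0.0
clock: 9.72
eef_pos: [0.5302, 0.0368, 0.0663]
tcp_rot: [1.932, 2.376, -0.096]
contact_force: [0.1, 0.4, 0.1]
gripper_width: 0.004
grip_force: 0.0
clock: 10.13
eef_pos: [0.5307, 0.0337, 0.066]
tcp_rot: [1.933, 2.376, -0.097]
contact_force: [-0.3, 0.4, -0.2]
gripper_width: -0.004
grip_force: 0.2
```

```bash
python3 -m crank '[[0,0,0,-0.6,0,0,0],[0,0,0,-1.2,0,0.1,0],[0,0,0,-1.8,0,0.2,0],[0,0,0,-2.4,0,0.2,0],[0,0,0,-3,0,0.3,0]]'
python3 -m crank '[[0,0,0,-0.4,0,0,0],[0,0,0,-0.8,0,0.1,0],[0,0,0,-1.2,0,0.1,0],[0,0,0,-1.6,0,0.2,0],[0,0,0,-2,0,0.2,0]]'
```

```text
clock: 10.55
eef_pos: [0.5314, 0.0306, 0.066]
tcp_rot: [1.933, 2.376, -0.097]
contact_force: [-0.8, 0.8, -0.7]
gripper_width: 0.002
grip_force: 0.3
clock: 10.97
eef_pos: [0.5318, 0.0288, 0.066]
tcp_rot: [1.933, 2.376, -0.096]
contact_force: [0.2, 2.9, 0.5]
gripper_width: -0.001
grip_force: 2.0
```

The force stepped up to about 3 N, which suggests the spigot is against the socket wall. I retreat and measure.

```bash
python3 -m crank '[[0,0,0,4,0,-0.4,0],[0,0,0,10,0,-1,0],[0,0,0,20,0,-4,0],[0,0,0,35,0,-20,0],[0,0,0,50,0,-40,0]]'
python3 -m crank '[[0,0,0,20,0,-20,0],[0,0,0,40,0,-40,0],[0,0,0,55,0,-60,0],[0,0,0,65,0,-75,0],[0,0,0,70,0,-80,0]]'
python3 - <<'E'
from m import *
t=snap('top');W=world(t);print('now',ballfit(t,W,[.5385,-.0037]),cap(t,W,[.537,0]))
s=snap('scene');W=world(s);print('sc now',ballfit(s,W,[.5385,-.0037],.035))
E
```

```text
clock: 11.38
eef_pos: [0.5198, 0.0823, 0.1003]
tcp_rot: [1.934, 2.377, -0.099]
contact_force: [1.2, -0.2, 0.3]
gripper_width: 0.003
grip_force: 0.0
clock: 11.8
eef_pos: [0.505, 0.1595, 0.1759]
tcp_rot: [1.93, 2.376, -0.093]
contact_force: [0.3, -0.2, -0.1]
gripper_width: -0.001
grip_force: 0.0
now (array([ 0.5368, -0.0015,  0.0782]), np.int64(229), np.float64(0.0997)) ((0.5372816324234009, -0.001092962920665741), (0.11416541039943695, 0.11350170522928238), 23.740135192871094)
sc now (array([ 0.5372, -0.0048,  0.0781]), np.int64(220), np.float64(0.0979))
```

Seated: the ball centre is at z 78 mm, as it should be, and the cap moved only about 1 mm. Now I straighten the tool and move above the ball.

```bash
python3 -m crank '[[0,0.05,0,0,0,0,0],[0,0.1,0,0,0,0,0],[0,0.1,0,0,0,0,0],[0,0.1,0,0,0,0,0],[0,0.1,0,0,0,0,0]]'
python3 -m crank '[[0,0,0,-25,0,0,0],[0,0,0,-60,0,0,0],[0,0,0,-100,-0.5,0,0],[0,0,0,-135,-0.5,0,0],[0,0,0,-164,-0.5,0,0]]'
python3 -m crank '[[0,0,0,0,0,15,0],[0,0,0,0,0,30,0],[0,0,0,0,0,40,0],[0,0,0,0,0,45,0],[0,0,0,0,0,45,0]]'
```

```text
clock: 12.32
eef_pos: [0.5049, 0.1568, 0.1728]
tcp_rot: [1.983, 2.436, -0.003]
contact_force: [0.8, -0.3, 0.6]
gripper_width: 0.002
grip_force: 0.0
clock: 12.73
eef_pos: [0.538, -0.0055, 0.1732]
tcp_rot: [1.982, 2.436, -0.002]
contact_force: [-0.6, 0.5, 0.4]
gripper_width: -0.001
grip_force: 0.0
clock: 13.15
eef_pos: [0.5374, -0.0029, 0.1273]
tcp_rot: [-1.981, -2.437, 0.002]
contact_force: [-1.0, 0.4, 1.8]
gripper_width: -0.001
grip_force: 0.0
```

```bash
python3 -m crank '[[0,0,0,1,0,2,0],[0,0,0,1,0,4,0],[0,0,0,1,0,6,0],[0,0,0,1,0,7.5,0],[0,0,0,1,0,8,0]]'
python3 -m crank '[[0,0,0,0,0,0.3,0],[0,0,0,0,0,0.6,0],[0,0,0,0,0,0.9,0],[0,0,0,0,0,1.2,0],[0,0,0,0,0,1.5,0]]'
```

```text
clock: 13.57
eef_pos: [0.5377, -0.0023, 0.1204]
tcp_rot: [1.982, 2.437, 0.0]
contact_force: [0.1, -0.8, 0.1]
gripper_width: -0.001
grip_force: 0.0
clock: 13.98
eef_pos: [0.5377, -0.0024, 0.119]
tcp_rot: [1.982, 2.437, 0.0]
contact_force: [-0.2, 0.0, -0.7]
gripper_width: -0.002
grip_force: 0.0
```

```bash
python3 -m crank '[[0,0,0,0,0,0.3,0],[0,0,0,0,0,0.6,0],[0,0,0,0,0,0.9,0],[0,0,0,0,0,1,0],[0,0,0,0,0,1,0]]'
python3 -m crank '[[0,0,0,0,0,0.2,0],[0,0,0,0,0,0.4,0],[0,0,0,0,0,0.5,0],[0,0,0,0,0,0.5,0],[0,0,0,0,0,0.5,0]]'
```

```text
clock: 14.4
eef_pos: [0.5377, -0.0023, 0.1179]
tcp_rot: [-1.982, -2.437, -0.0]
contact_force: [0.1, -1.2, 0.4]
gripper_width: 0.002
grip_force: 0.0
clock: 14.82
eef_pos: [0.5377, -0.0024, 0.1175]
tcp_rot: [-1.983, -2.437, -0.0]
contact_force: [-0.1, -0.3, 3.3]
gripper_width: 0.0
grip_force: 1.4
```

Contact at 3.3 N. I press a little more and hold for over two seconds.

```bash
python3 -m crank '[[0,0,0,0,0,0.1,0],[0,0,0,0,0,0.2,0],[0,0,0,0,0,0.3,0],[0,0,0,0,0,0.3,0],[0,0,0,0,0,0.3,0]]'
python3 -m crank '[[0,0,0,0,0,0.1,0],[0,0,0,0,0,0.2,0],[0,0,0,0,0,0.2,0],[0,0,0,0,0,0.2,0],[0,0,0,0,0,0.2,0]]'
```

```text
clock: 15.23
eef_pos: [0.5378, -0.0024, 0.1175]
tcp_rot: [1.982, 2.437, 0.0]
contact_force: [-1.8, -0.1, 6.1]
gripper_width: 0.0
grip_force: 3.3
clock: 15.65
eef_pos: [0.5378, -0.0024, 0.1175]
tcp_rot: [1.982, 2.437, 0.001]
contact_force: [-2.4, -0.4, 9.4]
gripper_width: -0.003
grip_force: 4.3
```

```bash
python3 -m crank '[[0,0,0,0,0,0,0],[0,0,0,0,0,0,0],[0,0,0,0,0,0,0],[0,0,0,0,0,0,0],[0,0,0,0,0,0,0]]'
python3 -m crank '[[0,0,0,0,0,0,0],[0,0,0,0,0,0,0],[0,0,0,0,0,0,0],[0,0,0,0,0,0,0],[0,0,0,0,0,0,0]]'
python3 -m crank '[[0,0,0,0,0,0,0],[0,0,0,0,0,0,0],[0,0,0,0,0,0,0],[0,0,0,0,0,0,0],[0,0,0,0,0,0,0]]'
python3 -m crank '[[0,0,0,0,0,0,0],[0,0,0,0,0,0,0],[0,0,0,0,0,0,0],[0,0,0,0,0,0,0],[0,0,0,0,0,0,0]]'
python3 -m crank '[[0,0,0,0,0,0,0],[0,0,0,0,0,0,0],[0,0,0,0,0,0,0],[0,0,0,0,0,0,0],[0,0,0,0,0,0,0]]'
python3 -m crank '[[0,0,0,0,0,-1,0],[0,0,0,0,0,-4,0],[0,0,0,0,0,-12,0],[0,0,0,0,0,-25,0],[0,0,0,0,0,-45,0]]'
python3 -m crank '[[0,0,0,30,0,-20,0],[0,0,0,65,0,-30,0],[0,0,0,100,0,-40,0],[0,0,0,135,0,-40,0],[0,0,0,165,0,-40,0]]'
python3 -m crank '[[0,0,0,5,0,0,0],[0,0,0,5,0,0,0],[0,0,0,5,0,0,0],[0,0,0,5,0,0,0],[0,0,0,5,0,0,0]]'
python3 - <<'E'
from m import *
t=snap('top');W=world(t);print('now',ballfit(t,W,[.5375,-.002]),cap(t,W,[.537,0]))
s=snap('scene');W=world(s);print('sc now',ballfit(s,W,[.5375,-.002],.035))
a=cv2.resize(s['pixels'][160:260,200:300],None,fx=4,fy=4,interpolation=2)
b=cv2.resize(t['pixels'][155:255,210:310],None,fx=4,fy=4,interpolation=2); cv2.imwrite('pics/s6.png',np.hstack([a,b]))
E
```

```text
clock: 16.07
eef_pos: [0.5378, -0.0024, 0.1174]
tcp_rot: [1.982, 2.437, 0.001]
contact_force: [-2.6, 0.5, 8.4]
gripper_width: -0.001
grip_force: 4.3
clock: 16.48
eef_pos: [0.5379, -0.0023, 0.1174]
tcp_rot: [1.982, 2.437, 0.001]
contact_force: [-2.0, 0.6, 8.0]
gripper_width: 0.002
grip_force: 4.3
clock: 16.9
eef_pos: [0.5378, -0.0023, 0.1174]
tcp_rot: [1.982, 2.437, 0.001]
contact_force: [-3.0, 0.3, 8.3]
gripper_width: -0.001
grip_force: 4.3
clock: 17.32
eef_pos: [0.5378, -0.0024, 0.1174]
tcp_rot: [1.982, 2.437, 0.001]
contact_force: [-2.4, 0.1, 8.3]
gripper_width: -0.0
grip_force: 4.3
clock: 17.73
eef_pos: [0.5378, -0.0023, 0.1174]
tcp_rot: [1.982, 2.437, 0.0]
contact_force: [-1.8, 0.6, 8.2]
gripper_width: 0.001
grip_force: 4.3
clock: 18.15
eef_pos: [0.5371, -0.0023, 0.1617]
tcp_rot: [-1.981, -2.435, 0.002]
contact_force: [-0.5, -0.6, -0.1]
gripper_width: 0.001
grip_force: 0.0
clock: 18.57
eef_pos: [0.5036, 0.1611, 0.2034]
tcp_rot: [1.982, 2.436, 0.002]
contact_force: [0.3, 0.0, 0.5]
gripper_width: 0.007
grip_force: 0.0
clock: 18.98
eef_pos: [0.5034, 0.163, 0.202]
tcp_rot: [1.984, 2.436, -0.0]
contact_force: [-0.1, -0.5, 0.1]
gripper_width: -0.003
grip_force: 0.0
now (array([ 0.5367, -0.0015,  0.0778]), np.int64(228), np.float64(0.099)) ((0.5373687148094177, -0.0018095672130584717), (0.11458292603492737, 0.1121196299791336), 23.740135192871094)
sc now (array([ 0.5375, -0.0048,  0.0784]), np.int64(217), np.float64(0.098))
```

View pics/s6.png

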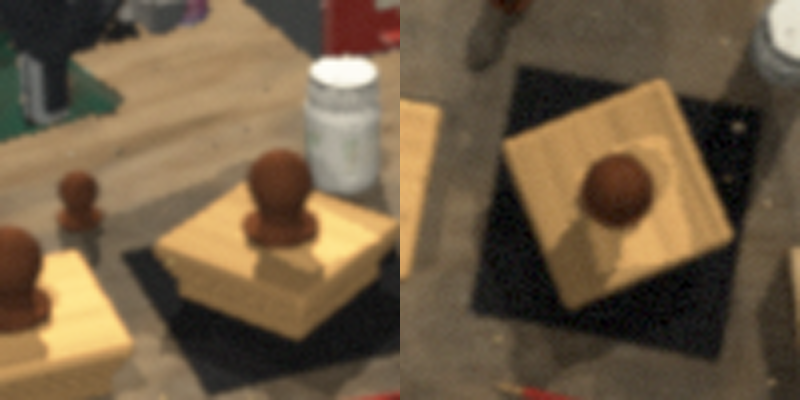

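The picture shows the finial upright with its foot flush in the cap's middle, at (280,235) in the left half and (617,190) in the right. The hand is clear, so I hand the job in.

```bash
python3 -c "
from bench import job; print(job.close_job())"
```

```text
the job is handed in; nothing more can be done
None
```

The finial is seated upright and flush in the cap's socket; I pressed it from above at about 8 N for over two seconds, backed the hand away and handed the job in at about 19 s (no verdict was shown).

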